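Slide the scrap hub over the spring flap into the reject bin

TASK

Scrap the brass-coloured hub that stands in the lane of the reject chute: press the chute's spring flap down flat with one finger on its yellow pad and, while that finger keeps it down, push the hub with the other finger along the lane and right across the flap so that it drops into the red bin and the flap springs up again behind it. Slide the hub, do not grip or lift it, and leave the steel hub on the chute's ledge, the micrometer and the steel setup block where they are.

Things in the scene. Friction and masses are not known exactly. Their poses are not given: they have to be found in the camera images.
- chute: Fixed reject chute, 250 mm long (x), 159 mm wide (y), grey and aluminium. Origin on the surface plate under the flap's front edge, on the lane's centre line; x runs along the lane towards the red bin, y to the left, z up. Lane deck 35 mm high, x -105 to -2 mm; from x = 2 to 52 mm the lane's floor is the flap. Right of the lane, to y = -85 mm, a ledge of deck height.
- lane (a point): Point on the lane deck, on its centre line, at chute x = -50, z = 35 mm. Two slippery white plastic rails, 6 mm high and 3.5 mm thick, guide the hub: inner faces at chute y = +18 and -18 mm. Both go on to x = 50 mm, the right one beside the flap, the left one (from x = -3 mm) on the flap itself.
- bin_floor (a point): Centre of the red bin's floor (chute x = 97, z = 5 mm). The bin is open above and lies right behind the flap: inside from chute x = 55 to 139 and y = -53 to 53 mm. Its front wall is 28 mm high, the others 50 mm, above the surface plate.
- flap_hinge (a point): Flap's hinge axis on the lane's centre line (chute x = 50, z = 31 mm); the axis runs along chute y. The hub drops into the bin once its centre is past this line.
- flap (a joint): Spring flap hinged at its far edge. 0 = closed: tilted up, its front edge a 17 mm step that bars the lane; the hub cannot push it open. Grows when pressed: at 0.35 rad it is level with the deck and the pad's top is level, 10 mm above the deck; stop at about 0.40. Spring moment 0.12 (closed) to 0.18 N m (open): 1 to 2 N at the pad's front end, 5 to 8 N near the hinge. Rises by itself.
- flap_pad (a point): On top of the flap's ribbed yellow pad, on its centre line, 100 mm before the hinge. The pad is fixed to the flap, left of the lane: 35 mm wide (chute y 31 to 66 mm), 144 mm long; with the flap level from chute x = -100 to 44 mm. Closed, it slopes up towards the lane's open end, its top there about 95 mm above the surface plate. A pressing finger can slide along it.
- scrap_hub: Brass-coloured turned hub, 32 mm flange diameter, 22 mm high, about 70 g, with a narrower neck; origin at the centre of its underside, z up. It stands upright on the lane deck, its centre 28 to 48 mm before the front edge of the flap. Pushed more than about 4 mm off its middle it rolls along the finger and jams against a rail.
- good_hub: Steel hub of the same shape, 32 mm diameter, 22 mm high, on the ledge to the right of the lane. Origin at the centre of its underside. Not to be moved.
- micrometer: Micrometer with green frame, 47 x 124 x 16 mm, on the surface plate to the right of the chute. Origin at the centre of its underside. Not to be moved.
- setup_block: Steel setup block with holes, 51 x 76 x 25 mm, on the surface plate to the right of the chute, farther back. Origin at the centre of its underside. Not to be moved.
Not all that is in view belongs to the job. Leave any black or orange look-alike of the scrap_hub alone.

How it is judged:
By the outcome, as a careful person would: the job done as asked, in the order asked, and still so for the second after the job is handed in, with the robot touching nothing.
It also fails if it takes over 35 s, if anything falls off the work surface, if the arm or the gripper's body presses on something with over 40 N, if the wrist force passes 120 N, or if a joint passes its speed limit or range.

ROBOT

A 6-joint arm with a two-finger parallel gripper is mounted at the origin on the work surface; the furniture and walls round the work are solid. World frame = base frame: x ahead of the robot, y to its left, z up, the work surface at z = 0. Lengths are in m, angles in rad, forces in N, time in s.
With the tool pointing down it reaches from about 0.35 to 0.925 m from the base axis. Payload 6.4 kg.
Tool frame: the origin (TCP) lies at the very end of the fingers, on their centre line; the grasp point (between the pads) lies r.grip_point_offset behind it (r.grip_point_offset is the distance from the TCP to the grasp point, in m); z points along the fingers, y is the line along which they close (so a half turn about z gives the same grasp; the last joint's range is limited). The gripper opens to 85 mm and grips with 20 to 120 N. Pads are 22 mm wide; open, the fingers measure 114 mm over their backs; the gripper's body (76 mm by 85 mm) begins 54 mm behind the grasp point. The pads swing forward as they close: fully open they stand 13 mm farther back than shut.
Start: joints at [-1.351, 0.245, 1.558, -0, 1.339, -0.174], TCP at [0.249, -0.6, 0.231] pointing down, gripper open.
Joint ranges: [-3.13, 3.13], [-1.02, 2.26], [0.13, 2.54], [-0.95, 4.09], [0.21, 2.88], [-2.74, 2.74]. Speed limits (rad/s): [2.57, 2.57, 3.14, 3.14, 3.14, 3.14].

INTERFACE

Orientations are given as a unit quaternion [x, y, z, w].
In Python, from rig import r gives the robot as it stands.
- The arm moves only by the shell command python3 -m inch 'ROWS' [OPENING] [FORCE]. ROWS is a JSON object of lists of equal length, an entry for each row: "xyz": the shift along the tool's x, y, z in cm, a list of three; "yaw": the turn about the tool's z in degrees. In form: {"xyz": [[x, y, z], ...], "yaw": [yaw, ...]}. A call has 1 to 10 rows; each row shifts and turns the commanded pose from where the row before left it, along the tool's axes as they then stand; what a row does not reach is not made up. A row lasts 1/10 s, in which the tool goes at most 50 mm and 8.59 degrees, less where a joint would pass 70% of its speed; a pose out of reach is approached as far as the arm can. A call is refused whole if a number of a shift passes 5 or a number of a turn 8.59, either way. A call with a gripper value outside its range is refused whole. OPENING is the closure, from -1 (fully open) to 1 (shut), set as the call begins (- or left out, the last holds). The fingers move at their own pace and stop on an object; FORCE is the grip in N (left out, the last holds). Time passes only in rows, so rows that do not move let the fingers close. It gives the time, the measured TCP pose, the force, the opening and the grip force at its end, in the units of the state.
- r.get_state(): the state, without advancing time (a new reading comes with each control period).
- r.camera(name): name is "scene" or "top" or "wrist"; returns a dict with "image" (480x640x3 uint8, blue, green, red), "K" (3x3 intrinsics, pixels), "rvec" (rotation vector, rad) and "tvec" (3), from world to camera coordinates, as OpenCV has them. Camera axes: x right, y down, z forward; pixel columns grow to the right and rows downward; lengths in m; the calibration is good to about 2 mm. A picture is of the moment at which its call begins. There is no depth.
- r.hand_in(): hands the job in; it is judged then, once.
Trained networks look in the newest picture that a camera, given by its name, has taken for a name from the list of things; names that differ only in an ending like _2 or _b are one class to them, and where a whole thing is asked for, a point or a joint stands for the part that bears it (a point fixed in the world has none). Each returns a list of dicts, best first, with "confidence" (0 to 1); they miss things now and then, are a little off and sometimes report something else, mostly with a low value. They report only what shows in the picture. A call takes as long as a camera call. They do not tell look-alikes from the thing itself.
- r.recognise(camera, query): "rect" ([left, top, width, height] in pixels, round what is visible of it).
The state is a dict: "time": time; "joint_pos": joint angles; "joint_vel": joint speeds; "effort": joint torques, N m; "tcp_pos": TCP position; "ee_rot": TCP orientation; "force": force on the tool from outside, world axes, zero at the start; "wrist_torque": the same for the moment, N m; "finger_gap": opening from 0.0 (shut) to 1.0 (fully open); "grip_force": force on a finger pad.
Only numpy, scipy, OpenCV 4.12 (cv2) and the standard library are available. Lean on these libraries where they do the work, as an engineer would, in place of code of your own. Each camera call takes 0.05 s, during which the arm holds its last target. There are 200 camera calls.

## Working session

There is one attempt and no reset: what is moved stays moved. The work goes in short steps, Python scripts to look and compute and a shell command to move; the robot and the scene stay as the last step left them, time stands still between calls to the robot, and variables do not carry over. Pictures are saved under pics/ and viewed, at most 10 in all, crops included, and the job is handed in when it is done.

```bash
mkdir -p pics; ls; python3 - <<'E'
from rig import r
import cv2
s=r.get_state(); print(s, r.grip_point_offset)
for c in ("scene","top"):
    d=r.camera(c); cv2.imwrite(f"pics/{c}0.png",d["image"]); print(c,d["K"],d["rvec"],d["tvec"])
    for q in ("scrap_hub","good_hub","chute","flap","flap_pad","micrometer","setup_block"):
        print(q,[(x["rect"],round(x["confidence"],2)) for x in r.recognise(c,q)])
E
```

```text
pics
{'time': 0.0, 'joint_pos': array([-1.35107364e+00,  2.45788748e-01,  1.55905646e+00,  1.05758182e-05,
        1.33871549e+00, -1.74129379e-01]), 'joint_vel': array([-0.00047493,  0.00090577,  0.00083921,  0.00145721,  0.00018065,
       -0.00103489]), 'effort': array([-5.28174496e-04, -4.29510462e+01, -3.26130581e+01, -1.66665877e-04,
        5.27763041e-03,  1.92857851e-05]), 'tcp_pos': array([ 0.24929871, -0.59966527,  0.23017371]), 'ee_rot': array([ 9.80672414e-01,  1.95654412e-01, -1.72869283e-05, -9.83886476e-04]), 'force': array([-0.32793997, -0.2336355 ,  0.4627375 ]), 'wrist_torque': array([-0.00137946, -0.0299385 , -0.04194136]), 'grip_force': 0.0, 'finger_gap': 1.0020261081312398} 0.0187
scene [[552.85195583   0.         323.16851655]
 [  0.         552.85195583 237.51356275]
 [  0.           0.           1.        ]] [ 0.92914908 -2.1261663   1.41536322] [0.30941682 0.25516725 0.78161642]
scrap_hub [([321.1, 315.8, 19.1, 19.1], 0.7), ([324.2, 263.1, 14.6, 10.9], 0.7), ([259.9, 268.5, 13.9, 16.4], 0.64), ([199.3, 314.4, 14.4, 19.2], 0.6), ([160.0, 295.2, 15.6, 19.6], 0.6), ([214.1, 236.6, 109.9, 87.6], 0.2)]
good_hub [([291.4, 266.4, 13.7, 14.5], 0.54), ([209.1, 233.4, 113.1, 87.2], 0.22)]
chute [([209.9, 237.1, 112.8, 88.5], 0.7), ([434.5, 257.7, 32.6, 18.6], 0.22)]
flap [([221.9, 266.0, 46.6, 12.2], 0.87)]
flap_pad [([219.7, 260.0, 48.1, 18.8], 0.66)]
micrometer [([439.3, 259.9, 26.0, 15.1], 0.63)]
setup_block []
top [[489.51183366   0.         320.42879239]
 [  0.         489.51183366 241.7859741 ]
 [  0.           0.           1.        ]] [ 2.13311172 -2.12046595  0.208449  ] [-0.07453774  0.5249353   1.16132752]
scrap_hub [([196.1, 205.7, 9.0, 8.3], 0.49)]
good_hub []
chute [([230.3, 164.5, 77.6, 111.1], 0.68)]
flap [([227.3, 199.1, 50.8, 54.4], 0.62)]
flap_pad [([231.6, 201.1, 50.6, 55.5], 0.58)]
micrometer [([401.2, 279.8, 27.7, 46.4], 0.81)]
setup_block [([415.3, 192.2, 27.9, 29.5], 0.92)]
```

```bash
python3 - <<'E'
import cv2
a=cv2.imread("pics/scene0.png")[190:370,130:370]; cv2.imwrite("pics/sc.png",cv2.resize(a,None,fx=3.3,fy=3.3,interpolation=2))
a=cv2.imread("pics/top0.png")[140:310,180:400]; cv2.imwrite("pics/tc.png",cv2.resize(a,None,fx=3.5,fy=3.5,interpolation=2))
E
```

```text
(no output)
```

View pics/sc.png

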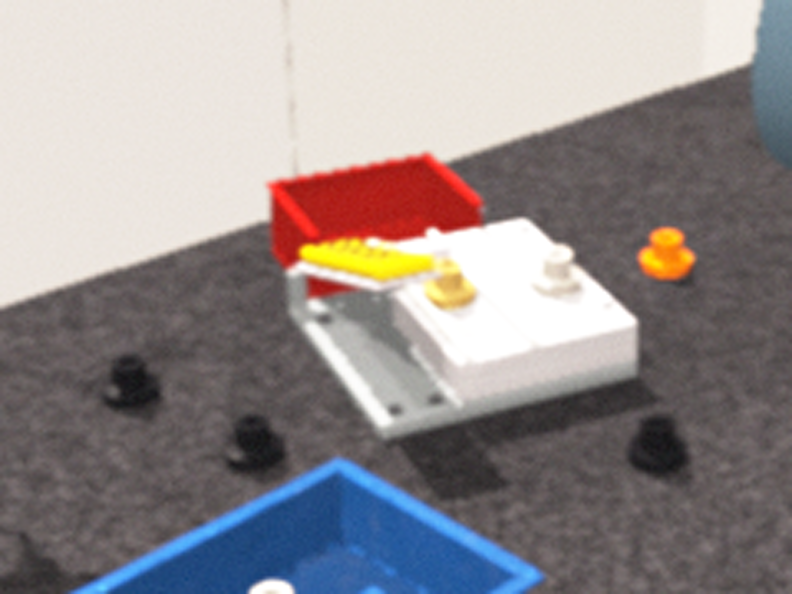

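View pics/tc.png

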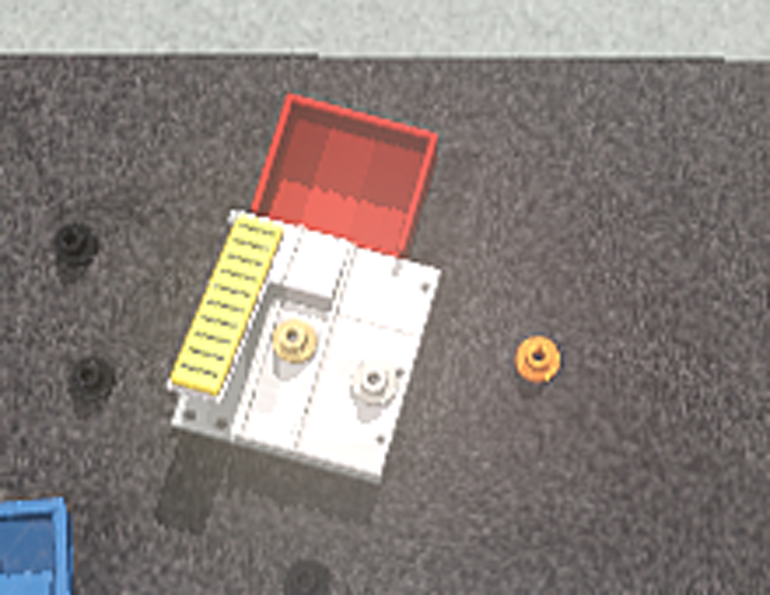

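The crops show the chute with the brass hub in the lane and its flap closed. Full top-image pixels:
- **Brass hub (my choice):** about (264,237), in the lane between the rails.
- **Could be mistaken for it:** steel hub on the ledge (287,249), orange hub (333,242), black hubs (201,210), (206,248) and (268,305). In the scene view, black hubs are also at (169,306), (207,324) and (330,325), and the orange one is at (332,267).

The close crop shows only one brass-coloured hub in the lane.

```bash
cat > h.py <<'E'
import numpy as np, cv2, pickle
from scipy.optimize import least_squares
def w(p,P): # chute mm -> world m
    c,s=np.cos(p[2]),np.sin(p[2]); P=np.asarray(P,float)/1000
    return np.c_[p[0]+c*P[:,0]-s*P[:,1], p[1]+s*P[:,0]+c*P[:,1], P[:,2]+p[3]]
def proj(d,X): return cv2.projectPoints(X,d["rvec"],d["tvec"],d["K"],None)[0].reshape(-1,2)
def onplane(d,uv,z):
    R=cv2.Rodrigues(np.array(d["rvec"]))[0]; C=-R.T@np.array(d["tvec"]).ravel()
    v=R.T@np.linalg.inv(d["K"])@np.r_[uv,1]; return C+v*(z-C[2])/v[2]
E
python3 - <<'E'
from h import *
from rig import r
T=r.camera("top"); S=r.camera("scene")
t=[((290,95),(141,55,50)),((438,132),(141,-55,50)),((440,268),(52,-85,35)),((382,470),(-105,-85,35)),
 ((172,383),(-86,66,95.6)),((217,393),(-86,31,95.6)),((240,220),(49,66,46)),((283,229),(49,31,46))]
s=[((270,185),(141,55,50)),((428,155),(141,-55,50)),((637,320),(-105,-85,35)),((527,218),(52,-85,35))]
tu=np.array([a for a,_ in t])/3.5+[180,140]; su=np.array([a for a,_ in s])/3.3+[130,190]
tX=[b for _,b in t]; sX=[b for _,b in s]
f=lambda p:np.r_[(proj(T,w(p,tX))-tu),(proj(S,w(p,sX))-su)].ravel()
c=onplane(T,[264,237],.05); print(c)
best=min((least_squares(f,[c[0],c[1],y,0],loss="soft_l1") for y in np.arange(-3,3,.7)),key=lambda q:q.cost)
p=best.x; print(p,np.degrees(p[2])); print(np.round(f(p).reshape(-1,2),1).tolist())
for (uv,d) in ((np.array([294,336])/3.5+[180,140],T),(np.array([449,267])/3.3+[130,190],S)):
    X=onplane(d,uv,.057+p[3]); cc,ss=np.cos(p[2]),np.sin(p[2]); dd=X[:2]-p[:2]
    print("hub chute mm",1000*np.array([cc*dd[0]+ss*dd[1],-ss*dd[0]+cc*dd[1]]))
np.save("p.npy",p)
E
```

```text
[0.53641051 0.06832023 0.05      ]
[ 0.56573252  0.06048811 -0.26138506 -0.00206578] -14.976261035024786
[[-0.4, 0.8], [-1.1, 1.2], [0.4, -0.3], [-0.0, 1.5], [-0.4, -1.1], [0.8, -0.1], [-0.5, -1.9], [0.5, -0.9], [0.3, -0.1], [0.0, 0.2], [1.0, 0.1], [-0.8, -0.2]]
hub chute mm [-28.74684427  -0.07428288]
hub chute mm [-32.96520723   3.72264178]
```

```bash
python3 -m inch '{"xyz":[[3.34,-3.69,0],[3.34,-3.69,0],[3.34,-3.69,0],[3.34,-3.69,0],[3.34,-3.69,0],[3.34,-3.69,0],[3.34,-3.69,0],[3.34,-3.69,0],[3.34,-3.69,0],[3.34,-3.69,0]],"yaw":[0,0,0,0,0,0,0,0,0,0]}' 0.2
python3 -m inch '{"xyz":[[3.34,-3.69,0],[3.34,-3.69,0],[3.34,-3.69,0],[3.34,-3.69,0],[3.34,-3.69,0],[0,0,0],[0,0,0],[0,0,0],[0,0,0],[0,0,0]],"yaw":[0,0,0,0,0,7.5,7.5,7.5,7.5,7.5]}'
python3 -m inch '{"xyz":[[0,0,0],[0,0,0]],"yaw":[0,0]}'
python3 - <<'E'
from h import *
from rig import r
s=r.get_state(); p=np.load("p.npy"); print(s["joint_pos"],s["ee_rot"],s["finger_gap"])
W=r.camera("wrist"); cv2.imwrite("pics/w1.png",W["image"])
pickle.dump({k:np.array(W[k]) for k in("K","rvec","tvec")},open("w1.pkl","wb"))
print(r.recognise("wrist","scrap_hub"),r.recognise("wrist","flap_pad"))
E
```

```text
time: 1.9
tcp_pos: [0.4166, -0.1295, 0.2317]
ee_rot: [0.981, 0.195, 0.001, 0.0]
force: [1.2, -0.2, 0.1]
finger_gap: 0.402
grip_force: 0.0
time: 2.9
tcp_pos: [0.4997, 0.1032, 0.2314]
ee_rot: [0.991, -0.133, 0.0, 0.0]
force: [-0.6, 0.2, 0.3]
finger_gap: 0.397
grip_force: 0.0
time: 3.1
tcp_pos: [0.4997, 0.1031, 0.2314]
ee_rot: [0.992, -0.129, 0.0, -0.0]
force: [0.4, -0.2, 0.3]
finger_gap: 0.404
grip_force: 0.0
[-1.90598522e-02 -8.74171964e-02  1.91059526e+00  3.03782027e-05
  1.31829425e+00  1.80978645e+00] [ 9.91687327e-01 -1.28671060e-01  5.81942988e-05 -2.12223280e-05] 0.40404311127566656
[{'rect': [522.5, 74.8, 44.6, 39.3], 'confidence': 0.75}, {'rect': [173.1, 191.7, 36.9, 34.9], 'confidence': 0.74}, {'rect': [386.0, 291.9, 28.0, 23.8], 'confidence': 0.61}, {'rect': [328.7, 125.4, 37.3, 41.1], 'confidence': 0.56}, {'rect': [114.9, 86.7, 39.7, 37.3], 'confidence': 0.56}] [{'rect': [258.3, 33.2, 114.9, 205.3], 'confidence': 0.83}]
```

View pics/w1.png

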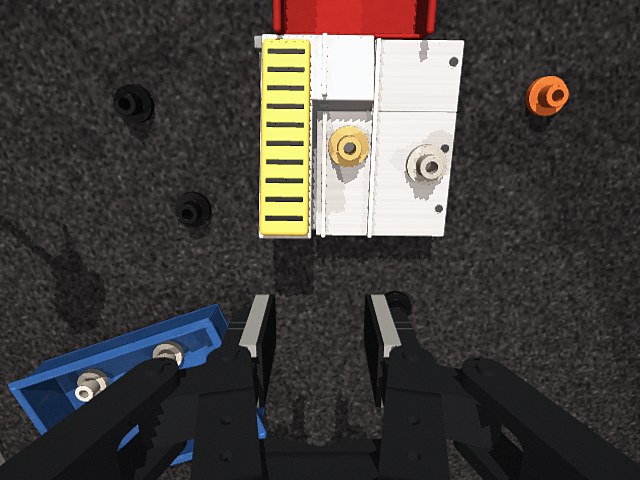

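The wrist view shows the brass hub in the lane at (348,148), the yellow pad at (259–310, 40–235) and the steel hub at (431,165). The orange hub is at (549,95), the blacks are at (133,104), (194,210) and (398,302), and the fingertips are near (260,297) and (378,297). I'll refine the chute pose and the finger spacing from this.

```bash
python3 - <<'E'
from h import *
from rig import r
W=pickle.load(open("w1.pkl","rb")); p0=np.load("p.npy")
a=[((259,235),(-86,66,95.6)),((309,235),(-86,31,95.6)),((262,40),(49,66,46)),((310,40),(49,31,46)),((443,237),(-105,-85,35)),((325,236),(-105,18,41)),((368.5,236),(-105,-18,41))]
u=np.array([x for x,_ in a],float); X=[x for _,x in a]
f=lambda p:(proj(W,w(np.r_[p,p0[3]*0],X))-u).ravel()
q=least_squares(f,p0[:3],loss="soft_l1"); p=np.r_[q.x,0]; print(p,np.degrees(p[2])); print(np.round(f(q.x).reshape(-1,2),1).tolist())
np.save("p.npy",p); cc,ss=np.cos(p[2]),np.sin(p[2])
ch=lambda X:1000*np.array([cc*(X[0]-p[0])+ss*(X[1]-p[1]),-ss*(X[0]-p[0])+cc*(X[1]-p[1])])
print("hub",ch(onplane(W,[348.5,148],.057)))
s=r.get_state(); t=s["tcp_pos"]; print("tcp chute",ch(t))
R=cv2.Rodrigues(np.array(W["rvec"]))[0]
from scipy.spatial.transform import Rotation as Ro
Rt=Ro.from_quat(s["ee_rot"]).as_matrix(); print("tool x in world deg",np.degrees(np.arctan2(Rt[1,0],Rt[0,0])))
for h in(0,.005):
  for uv in ([243,296],[274,296],[364,296],[397,296],[320,296]):
    print(h,uv,1000*(Rt.T@(onplane(W,uv,t[2]+h)-t)).round(4))
E
python3 -c "
import cv2
a=cv2.imread('pics/w1.png')[270:420,220:420];cv2.imwrite('pics/w1c.png',cv2.resize(a,None,fx=4,fy=4,interpolation=2))"
```

```text
[ 0.56601931  0.0602354  -0.26422539  0.        ] -15.138999718357042
[[0.6, 0.1], [-0.5, 0.4], [0.1, -1.0], [-0.1, -0.7], [0.4, -0.9], [0.4, 1.5], [-1.2, 1.7]]
hub [-27.96685243   1.33223034]
tcp chute [-75.20915346  24.04848027]
tool x in world deg -14.860716257112433
0 [243, 296] [  7.5 -28.7   0. ]
0 [274, 296] [  7.5 -16.7   0. ]
0 [364, 296] [ 7.5 18.2  0. ]
0 [397, 296] [ 7.6 31.  -0. ]
0 [320, 296] [7.5 1.2 0. ]
0.005 [243, 296] [  9.9 -27.6  -5. ]
0.005 [274, 296] [  9.9 -16.   -5. ]
0.005 [364, 296] [10.  17.6 -5. ]
0.005 [397, 296] [10. 30. -5.]
0.005 [320, 296] [ 9.9  1.2 -5. ]
```

View pics/w1c.png

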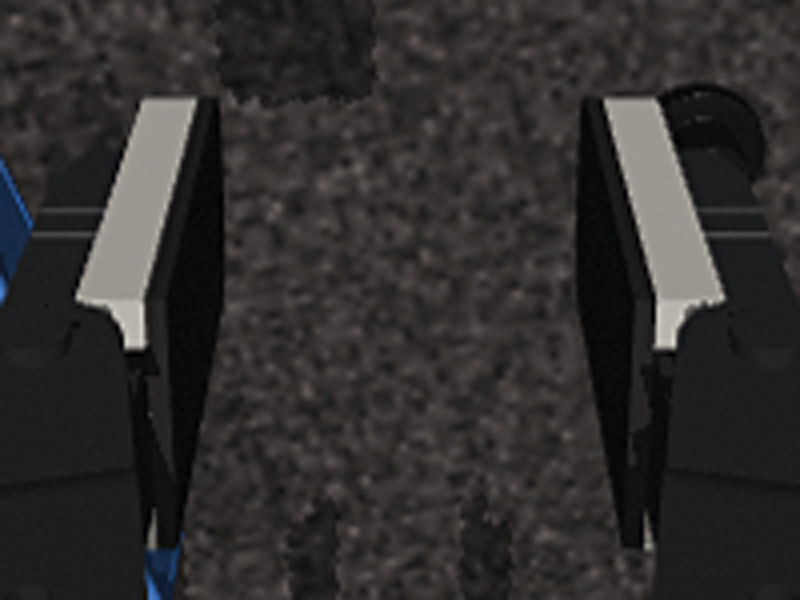

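```bash
python3 -m inch '{"xyz":[[0.3,0.07,2.2],[0.3,0.07,2.2],[0.3,0.06,2.2],[0,0,2.2],[0,0,2.2],[0,0,0],[0,0,0]],"yaw":[0.3,0,0,0,0,0,0]}'
python3 - <<'E'
from h import *
from rig import r
W=r.camera("wrist"); cv2.imwrite("pics/w2.png",W["image"])
pickle.dump({k:np.array(W[k]) for k in("K","rvec","tvec")},open("w2.pkl","wb"))
R=cv2.Rodrigues(np.array(W["rvec"]))[0]; print("cam",-R.T@np.array(W["tvec"]).ravel(), R[2])
E
```

```text
time: 3.95
tcp_pos: [0.5079, 0.0988, 0.1216]
ee_rot: [0.991, -0.132, -0.0, 0.0]
force: [-0.3, -0.3, 1.7]
finger_gap: 0.397
grip_force: 0.0
cam [0.58276824 0.07732156 0.2661025 ] [-0.29165126  0.07967506 -0.95320062]
```

View pics/w2.png

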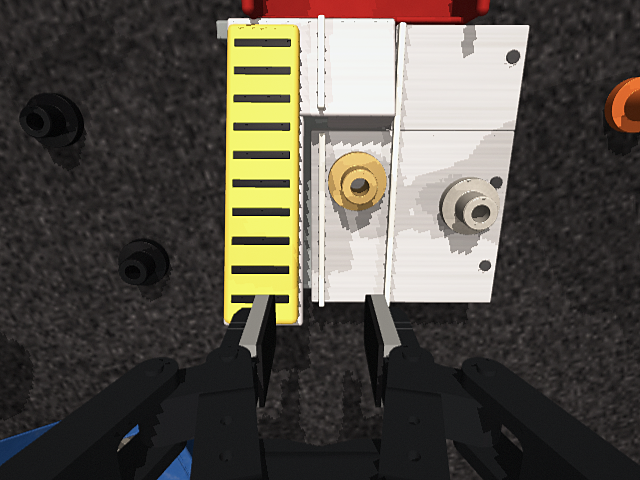

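The wrist view now shows the hub's bore at (359,185), and its flange clearly between the rails (321 and 393). The right fingertip is at (364–385, 294), and the left fingertip is over the front of the yellow pad.

```bash
python3 - <<'E'
from h import *
W=pickle.load(open("w2.pkl","rb")); t=np.array([.5079,.0988,.1216]); a=np.radians(-15.14)
def tool(X): d=X-t; return 1000*np.array([np.cos(a)*d[0]+np.sin(a)*d[1], np.sin(a)*d[0]-np.cos(a)*d[1]])
for n,uv,z in (("hub top",[359.5,185.5],.057),("hub flange",[357,180.5],.043),("railL in",[325,250],.041),("railR in",[387.5,250],.041),("railL in",[325,160],.041),("railR in",[392,160],.041),
 ("fR in",[364,294],.1286),("fR out",[385,294],.1286),("fL out",[255.5,294],.1286),("fL in",[275,294],.1286),("padfrontL",[226,322],.0956),("padfrontR",[299,322],.0956)):
    print(n,tool(onplane(W,np.array(uv,float),z)).round(1))
E
```

```text
hub top [38.7 21.6]
hub flange [38.8 21.5]
railL in [-2.2  4.1]
railR in [-2.2 40.5]
railL in [49.7  4. ]
railR in [49.7 40.4]
fR in [11.8 17.4]
fR out [11.8 25.1]
fL out [ 11.8 -22.6]
fL in [ 11.8 -15.4]
padfrontL [-18.4 -42.7]
padfrontR [-18.4  -8.6]
```

```bash
python3 -m inch '{"xyz":[[0,0,1.2],[0,0,1.2],[0,0,1.2],[0,0,0.6],[0,0,0]],"yaw":[0,0,0,0,0]}'
python3 -m inch '{"xyz":[[0,0,1.0],[0,0,1.0],[0,0,1.0],[0,0,0.8],[0,0,0],[0,0,0]],"yaw":[0,0,0,0,0,0]}'
python3 - <<'E'
from h import *
from rig import r
W=r.camera("wrist"); cv2.imwrite("pics/w3.png",W["image"])
pickle.dump({k:np.array(W[k]) for k in("K","rvec","tvec")},open("w3.pkl","wb"))
print(r.get_state()["force"],r.get_state()["wrist_torque"])
E
```

```text
time: 4.5
tcp_pos: [0.507, 0.0988, 0.0779]
ee_rot: [0.991, -0.133, -0.001, 0.0]
force: [-0.1, 0.4, 1.4]
finger_gap: 0.401
grip_force: 0.4
time: 5.1
tcp_pos: [0.5076, 0.0988, 0.041]
ee_rot: [0.991, -0.133, -0.0, 0.0]
force: [-1.2, -0.1, 1.8]
finger_gap: 0.399
grip_force: 0.7
[-0.33540885  0.38951517  1.97641762] [-0.0208486   0.18798713  0.03247335]
```

View pics/w3.png

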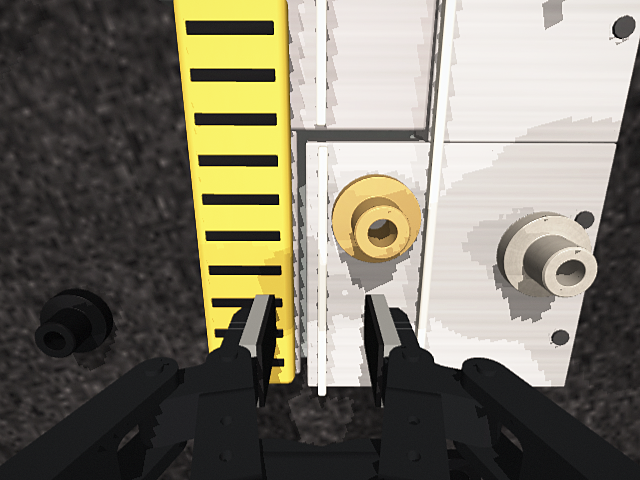

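The flap is now nearly level: its front edge at (365,130) meets the deck at (365,140), and the hub at (377,230) is undisturbed. I'll feel for the stop in small steps.

```bash
for i in 1; do :; done
python3 -m inch '{"xyz":[[0,0,0.15],[0,0,0],[0,0,0]],"yaw":[0,0,0]}'
python3 -m inch '{"xyz":[[0,0,0.15],[0,0,0],[0,0,0]],"yaw":[0,0,0]}'
python3 -m inch '{"xyz":[[0,0,0.15],[0,0,0],[0,0,0]],"yaw":[0,0,0]}'
```

```text
time: 5.45
tcp_pos: [0.5082, 0.0988, 0.0401]
ee_rot: [0.991, -0.133, 0.001, -0.0]
force: [-0.2, 1.0, 2.2]
finger_gap: 0.398
grip_force: 0.7
time: 5.75
tcp_pos: [0.5081, 0.0988, 0.0385]
ee_rot: [0.991, -0.133, 0.0, -0.0]
force: [-0.3, -0.1, 2.9]
finger_gap: 0.4
grip_force: 1.2
time: 6.05
tcp_pos: [0.5083, 0.0989, 0.0377]
ee_rot: [0.991, -0.132, 0.0, -0.0]
force: [-3.0, -0.3, 8.7]
finger_gap: 0.398
grip_force: 4.5
```

```bash
python3 -m inch '{"xyz":[[0,0,-0.28],[0.4,0,0],[0.4,0,-0.02],[0.4,0,0],[0.3,0,-0.02],[0,0,0],[0,0,0]],"yaw":[0,0,0,0,0,0,0]}'
python3 -m inch '{"xyz":[[0.3,0,0],[0.3,0,-0.02],[0.3,0,0],[0.3,0,-0.02],[0,0,0],[0,0,0]],"yaw":[0,0,0,0,0,0]}'
python3 - <<'E'
from h import *
from rig import r
W=r.camera("wrist"); cv2.imwrite("pics/w4.png",W["image"])
pickle.dump({k:np.array(W[k]) for k in("K","rvec","tvec")},open("w4.pkl","wb"))
E
```

```text
time: 6.75
tcp_pos: [0.5228, 0.0947, 0.0401]
ee_rot: [0.991, -0.133, 0.001, 0.0]
force: [1.2, -0.4, 0.3]
finger_gap: 0.402
grip_force: 0.7
time: 7.35
tcp_pos: [0.5345, 0.0916, 0.0406]
ee_rot: [0.991, -0.133, 0.001, 0.0]
force: [0.8, 0.5, 0.9]
finger_gap: 0.398
grip_force: 0.8
```

View pics/w4.png

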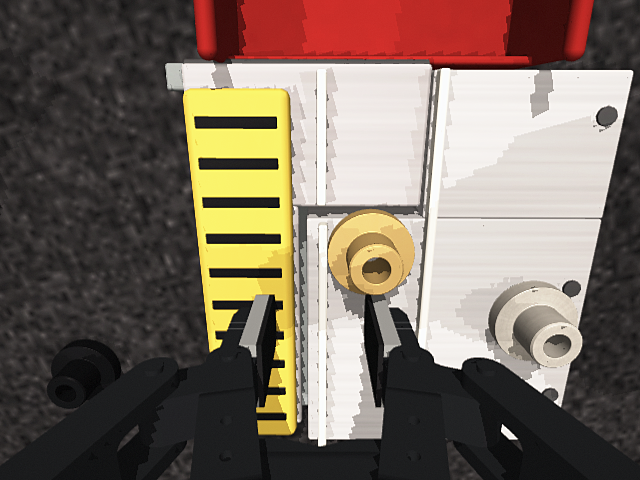

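The hub, with its bore at (374,269), is now just ahead of the right finger and its flange front is at the flap edge (375,210). The flap is flat and the rails line up. I'll check the finger's lateral alignment.

```bash
python3 - <<'E'
from h import *
W=pickle.load(open("w4.pkl","rb")); t=np.array([.5345,.0916,.0406]); a=np.radians(-15.14)
def tool(X): d=X-t; return 1000*np.array([np.cos(a)*d[0]+np.sin(a)*d[1], np.sin(a)*d[0]-np.cos(a)*d[1]])
for n,uv,z in (("hub top",[374,268.5],.057),("hub flange",[371.5,252],.043),("railL",[327,250],.041),("railR",[426,250],.041),("fR",[364,294],.046),("fR",[385,294],.046),("hinge/flap back",[380,66],.035),("flapfront",[365,208],.035),("deck edge",[365,217],.035)):
    print(n,tool(onplane(W,np.array(uv,float),z)).round(1))
E
```

```text
hub top [25.6 19.4]
hub flange [26.5 20.2]
railL [26.6  3.9]
railR [26.5 40.8]
fR [10.9 17.6]
fR [10.9 25.5]
hinge/flap back [90.7 21.7]
flapfront [41.1 18.2]
deck edge [37.7 18.3]
```

```bash
python3 -m inch '{"xyz":[[-0.3,-0.15,0],[0.3,0,0],[0.4,0,-0.02],[0.4,0,-0.01],[0.4,0,-0.02],[0.4,0,-0.01],[0.4,0,-0.01],[0.4,0,-0.01],[0,0,0]],"yaw":[0,0,0,0,0,0,0,0,0]}'
python3 - <<'E'
from h import *
from rig import r
W=r.camera("wrist"); cv2.imwrite("pics/w5.png",W["image"]); print(r.get_state()["force"],r.get_state()["tcp_pos"])
E
```

```text
time: 8.3
tcp_pos: [0.5583, 0.0866, 0.0414]
ee_rot: [0.991, -0.133, 0.001, 0.0]
force: [0.3, -0.0, 2.7]
finger_gap: 0.399
grip_force: 1.2
[-0.6406496  -0.33329549  2.76950531] [0.55832858 0.08662137 0.0414635 ]
```

View pics/w5.png

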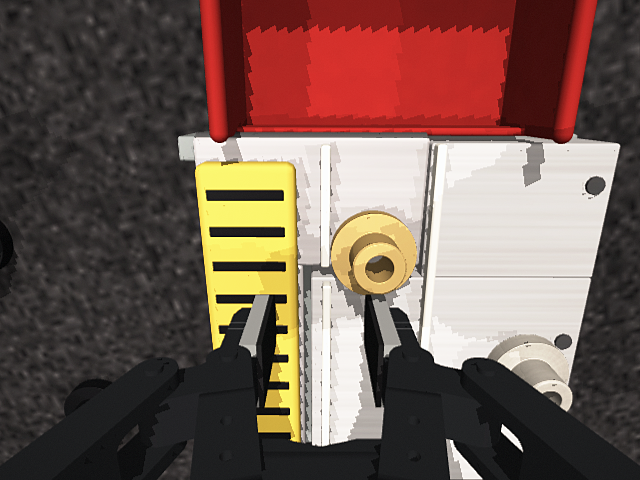

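The hub, with its bore at (380,266), is crossing onto the level flap, centred on the finger. I'll keep pushing.

```bash
python3 -m inch '{"xyz":[[0.4,0,-0.01],[0.4,0,-0.01],[0.4,0,-0.01],[0.4,0,-0.01],[0.4,0,-0.01],[0.4,0,-0.01],[0,0,0]],"yaw":[0,0,0,0,0,0,0]}'
python3 -m inch '{"xyz":[[0.4,0,-0.01],[0.3,0,-0.01],[0,0,0]],"yaw":[0,0,0]}'
python3 - <<'E'
from h import *
from rig import r
W=r.camera("wrist"); cv2.imwrite("pics/w6.png",W["image"]); print(r.get_state()["force"],r.get_state()["tcp_pos"])
E
```

```text
time: 9.05
tcp_pos: [0.5811, 0.0806, 0.0423]
ee_rot: [0.991, -0.133, 0.0, -0.0]
force: [-3.3, 1.3, 5.7]
finger_gap: 0.397
grip_force: 3.1
time: 9.35
tcp_pos: [0.5877, 0.0789, 0.0426]
ee_rot: [0.991, -0.133, -0.0, -0.0]
force: [-4.3, 1.0, 6.8]
finger_gap: 0.402
grip_force: 3.6
[-4.85373358  0.79308954  7.37661217] [0.58764559 0.0788734  0.04255113]
```

View pics/w6.png

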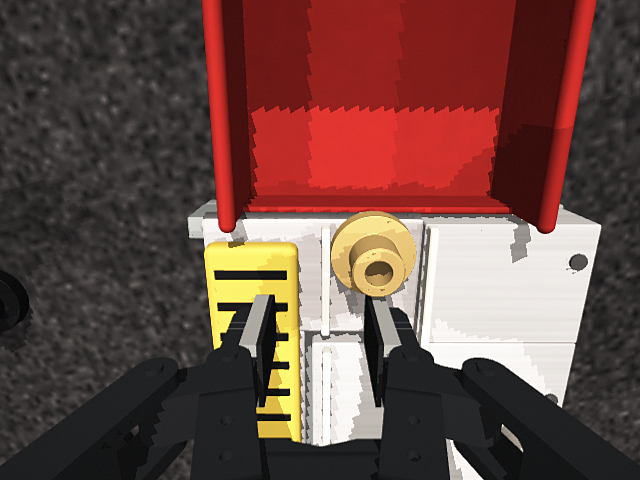

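```bash
python3 -m inch '{"xyz":[[0.3,0,-0.01],[0.3,0,-0.01],[0.3,0,-0.01],[0.2,0,0],[0,0,0],[0,0,0]],"yaw":[0,0,0,0,0,0]}'
python3 - <<'E'
from h import *
from rig import r
W=r.camera("wrist"); cv2.imwrite("pics/w7.png",W["image"]); print(r.get_state()["force"],r.get_state()["tcp_pos"])
E
```

```text
time: 10.0
tcp_pos: [0.5978, 0.0763, 0.0435]
ee_rot: [0.991, -0.132, -0.001, -0.0]
force: [-7.9, 1.9, 12.9]
finger_gap: 0.4
grip_force: 6.4
[-8.09863927  1.86683321 13.27581061] [0.59781817 0.07623234 0.04350077]
```

View pics/w7.png

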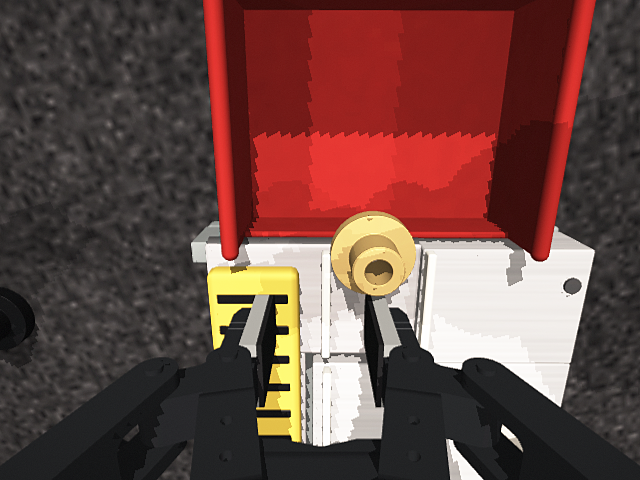

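The hub, with its bore at (379,268), overhangs the bin but has not tipped yet. A little further.

```bash
python3 -m inch '{"xyz":[[0.2,0,-0.02],[0.2,0,-0.02],[0,0,0],[0,0,0]],"yaw":[0,0,0,0]}'
python3 - <<'E'
from h import *
from rig import r
W=r.camera("wrist"); cv2.imwrite("pics/w8.png",W["image"]); print(r.get_state()["force"],r.get_state()["tcp_pos"])
print(r.recognise("wrist","scrap_hub"))
E
```

```text
time: 10.45
tcp_pos: [0.6017, 0.0753, 0.044]
ee_rot: [0.991, -0.132, -0.001, -0.0]
force: [-7.9, 2.0, 12.7]
finger_gap: 0.399
grip_force: 6.4
[-9.09488046  1.65037412 12.20770853] [0.60171292 0.07527077 0.04396292]
[{'rect': [0.9, 296.1, 36.8, 57.9], 'confidence': 0.84}, {'rect': [331.5, 146.1, 81.9, 81.5], 'confidence': 0.65}, {'rect': [197.2, 0.0, 398.7, 480.0], 'confidence': 0.25}]
```

```bash
python3 -m inch '{"xyz":[[0,0,0],[0,0,0]],"yaw":[0,0]}'
python3 - <<'E'
from h import *
from rig import r
p=np.load("p.npy"); cc,ss=np.cos(p[2]),np.sin(p[2])
for c in("wrist","top","scene"):
    W=r.camera(c); h=cv2.cvtColor(W["image"],cv2.COLOR_BGR2HSV); m=cv2.inRange(h,(14,60,90),(24,200,255))
    n,l,st,ce=cv2.connectedComponentsWithStats(m)
    for i in range(1,n):
        if st[i,4]>(200 if c=="wrist" else 12):
            for z in(.01,.045):
                X=onplane(W,ce[i],z); print(c,st[i],z,(1000*np.array([cc*(X[0]-p[0])+ss*(X[1]-p[1]),-ss*(X[0]-p[0])+cc*(X[1]-p[1])])).round())
E
```

```text
time: 10.75
tcp_pos: [0.6017, 0.0753, 0.044]
ee_rot: [0.991, -0.132, -0.001, -0.0]
force: [-8.0, 2.0, 11.7]
finger_gap: 0.398
grip_force: 6.4
wrist [ 327   81   85   81 4946] 0.01 [104.   2.]
wrist [ 327   81   85   81 4946] 0.045 [105.   6.]
wrist [ 209  275   93  168 1280] 0.01 [-13.  44.]
wrist [ 209  275   93  168 1280] 0.045 [11. 40.]
wrist [267 372  23  21 225] 0.01 [-28.  46.]
wrist [267 372  23  21 225] 0.045 [-1. 42.]
wrist [256 400  35  20 456] 0.01 [-45.  49.]
wrist [256 400  35  20 456] 0.045 [-15.  44.]
top [ 421  109  120  105 7418] 0.01 [ 357. -508.]
top [ 421  109  120  105 7418] 0.045 [ 340. -499.]
top [  41  151   83   45 1977] 0.01 [ 13. 512.]
top [  41  151   83   45 1977] 0.045 [  6. 492.]
top [280 187   6   9  18] 0.01 [108.  -4.]
top [280 187   6   9  18] 0.045 [98. -9.]
top [328 237  12  12  69] 0.01 [  13. -168.]
top [328 237  12  12  69] 0.045 [   7. -169.]
scene [352  56  33  77 570] 0.01 [ 1786. -1349.]
scene [352  56  33  77 570] 0.045 [ 1606. -1234.]
scene [481 147  96  24 717] 0.01 [  476. -1244.]
scene [481 147  96  24 717] 0.045 [  383. -1137.]
scene [632 179   8   5  22] 0.01 [  123. -1381.]
scene [632 179   8   5  22] 0.045 [   53. -1265.]
scene [231 253  18  18 117] 0.01 [122.  -1.]
scene [231 253  18  18 117] 0.045 [52. 23.]
scene [231 282  15  19  28] 0.01 [-5. 53.]
scene [231 282  15  19  28] 0.045 [-66.  74.]
scene [248 297  18   6  27] 0.01 [-56.  33.]
scene [248 297  18   6  27] 0.045 [-114.   55.]
scene [ 72 299   6   8  33] 0.01 [ 86. 341.]
scene [ 72 299   6   8  33] 0.045 [ 18. 343.]
scene [  0 301  46  28 858] 0.01 [ 82. 429.]
scene [  0 301  46  28 858] 0.045 [ 15. 425.]
scene [ 76 320   5   5  18] 0.01 [ 12. 343.]
scene [ 76 320   5   5  18] 0.045 [-50. 345.]
```

The hub is in the bin (chute x about 104, y about 2). I'll lift straight up.

```bash
python3 -m inch '{"xyz":[[0,0,-0.5],[0,0,-1],[0,0,-1.5],[0,0,-2],[0,0,-2.5],[0,0,-2.5],[0,0,-2.5],[0,0,-2.5],[0,0,0],[0,0,0]],"yaw":[0,0,0,0,0,0,0,0,0,0]}'
python3 -m inch '{"xyz":[[0,0,0],[0,0,0],[0,0,0]],"yaw":[0,0,0]}'
python3 - <<'E'
from h import *
from rig import r
p=np.load("p.npy"); cc,ss=np.cos(p[2]),np.sin(p[2])
ch=lambda X:(1000*np.array([cc*(X[0]-p[0])+ss*(X[1]-p[1]),-ss*(X[0]-p[0])+cc*(X[1]-p[1])])).round()
W=r.camera("wrist")
for q,z in(("scrap_hub",.016),("good_hub",.046),("flap_pad",.07)):
    print(q,[(x["rect"],round(x["confidence"],2),ch(onplane(W,np.array([x["rect"][0]+x["rect"][2]/2,x["rect"][1]+x["rect"][3]/2]),z))) for x in r.recognise("wrist",q)])
# predicted pad corners closed vs level
print("closed",proj(W,w(p,[(-86,66,95.6),(-86,31,95.6),(49,66,46),(49,31,46)])).round().tolist())
print("level",proj(W,w(p,[(-100,66,45),(-100,31,45),(44,66,45),(44,31,45)])).round().tolist())
S=r.camera("scene"); print([(x["rect"],x["confidence"]) for x in r.recognise("scene","flap_pad")])
for n in("closed","level"):
    P=[(-86,66,95.6),(-86,31,95.6),(49,66,46),(49,31,46)] if n=="closed" else [(-100,66,45),(-100,31,45),(44,66,45),(44,31,45)]
    print(n,cv2.boundingRect(proj(S,w(p,P)).astype(np.float32)))
E
```

```text
time: 11.9
tcp_pos: [0.6021, 0.0747, 0.1935]
ee_rot: [0.991, -0.133, 0.001, -0.0]
force: [0.4, -0.8, -0.1]
finger_gap: 0.401
grip_force: 0.0
time: 12.2
tcp_pos: [0.6012, 0.0748, 0.1914]
ee_rot: [0.991, -0.133, -0.001, 0.0]
force: [-0.3, 0.2, 0.4]
finger_gap: 0.401
grip_force: 0.0
scrap_hub [([109.3, 217.0, 41.0, 38.9], 0.82, array([  6., 178.])), ([327.3, 89.9, 40.8, 39.6], 0.67, array([105.,   1.])), ([171.6, 314.8, 39.5, 36.8], 0.67, array([-84., 136.])), ([528.5, 203.3, 43.9, 39.8], 0.57, array([  17., -165.])), ([376.7, 414.6, 5.8, 9.8], 0.53, array([-178.,  -35.]))]
good_hub [([405.2, 282.4, 43.7, 41.6], 0.88, array([-40., -62.]))]
flap_pad [([256.0, 180.8, 118.3, 214.5], 0.83, array([-15.,  25.]))]
closed [[257.0, 396.0], [307.0, 395.0], [258.0, 192.0], [307.0, 192.0]]
level [[267.0, 368.0], [309.0, 368.0], [259.0, 198.0], [307.0, 198.0]]
[([221.0, 261.3, 46.3, 18.5], 0.78)]
closed (221, 261, 43, 9)
level (222, 262, 45, 36)
```

```bash
python3 -c "
from rig import r
print(r.hand_in())"
```

```text
the job is handed in; nothing more can be done
None
```

The brass hub was pushed across the held-down flap and is in the red bin. The flap has sprung closed, the arm is clear, and the job was handed in at about 12 s; the steel hub is still on its ledge, and the arm never went near the micrometer or setup block (not re-measured).

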